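# Bring the marked bracket under the drill

## Task

Slide the aluminium bracket across the drill stand's plywood table until the cross drawn on its foot plate (not the round hole beside it) is right under the tip of the drill bit, and leave it lying there. Keep the bracket flat on the table all the way, do not touch the drill bit, and leave the things lying around where they are.

Things in the scene. Friction and masses are not known exactly. Their poses are not given: they have to be found in the camera images.
- stand: bench drill stand, fixed: plywood table 300 (x) x 400 (y) x 20 mm thick lying on the bench, a column at its left and a drill head held out over the table. Origin at the centre of the table's underside (bench height), x away from the robot, y to the left, z up
- head_bottom (a point): centre of the underside of the grey cylindrical drill head, at (50, 0, 100) mm in the stand's frame. The head, radius 52, reaches from here up to 280 mm above the bench; a chuck of radius 14 hangs below it down to 66. It overhangs the bracket's web when the cross is under the bit, so a gripper holding the web must lean back from it. Feed spokes on its far side, 190 to 245 high
- column_foot (a point): foot of the steel column on the plywood table, at (50, 165, 20) mm in the stand's frame: foot radius 36, column radius 19, 330 mm above the bench at its top; an arm 50 mm wide, 140 to 210 above the bench, joins it to the head
- bit: the drill bit, a steel pin 6 mm in diameter, 32 mm long, fixed in the chuck; origin at its lower tip, z up
- bit_tip (a point): the lower tip of the drill bit, 38 mm above the bench: 18 mm above the table, 10 mm above the bracket's plate when that is below it; fixed to the stand
- bracket: loose aluminium bracket, about 0.3 kg, on the plywood table. Foot plate 130 (x) x 70 (y) x 8 mm; origin at the centre of its underside, z up. An upright web 10 mm thick (y) stands on it at y = 0 from x = -60 to +5 mm, its top 55 mm above the underside. On the plate's far half, at x = +30 mm: a drawn cross at y = +14 and a round hole of 10 mm at y = -19 mm
- cross (a point): the centre of the drawn cross (two dark strokes 18 mm long, 2 mm wide) on the plate's top, at (30, 14, 8) mm in the bracket's frame
- web_top (a point): middle of the web's top edge, at (-27.5, 0, 55) mm in the bracket's frame
- oil_can: bystander: upright steel can, radius 25, 110 mm high, on the far right corner of the plywood table; origin at the centre of its underside
- wrench: bystander: wrench lying on the bench to the right of the stand
- screwdriver: bystander: screwdriver lying on the bench to the left of the stand
- block: bystander: wooden block 90 x 50 x 50 mm on the bench to the left, nearer the robot; origin at the centre of its underside
Mind the look-alikes: they are no part of the job. What is shaped like the bracket but green is not meant.

How it is judged (in metres and radians):
At the end, for the whole second after the job is handed in: The cross is within 5 mm, measured horizontally, of the point under the bit's tip; the bracket lies flat on the plywood table (tilt under 0.04 rad, underside within 3 mm of the table) and at rest (horizontal distance between cross and bit_tip below 0.005 m and angle between bracket's own z axis and vertical below 0.04 rad and z of bracket in the frame of stand between 0.017 and 0.023 m and linear speed of bracket below 0.01 m/s); the robot touches nothing.
It fails at once if the bracket is lifted (more than 12 mm off the table) or tipped (more than 0.2 rad) (z of bracket in the frame of stand above 0.032 m or angle between bracket's own z axis and vertical above 0.2 rad).
It fails at once if the drill bit is touched (more than 2 N) (contact force between bit and anything else above 2 N).
It fails at once if a bystander (oil can, wrench, screwdriver, wooden block) is moved more than 25 mm (distance of any of oil_can, wrench, screwdriver, block from where it was at the start of the episode above 0.025 m).
It also fails if it takes over 32 s, if anything falls off the work surface, if the arm or the gripper's body presses on something with over 40 N, if the wrist force passes 120 N, or if a joint passes its speed limit or range.

## Robot

A 7-joint arm with a two-finger parallel gripper is mounted at the origin on the work surface. World frame = base frame: x ahead of the robot, y to its left, z up, the work surface at z = 0. Lengths are in mm, angles in rad, forces in N, time in s.
With the tool pointing down it reaches from about 400 to 875 mm from the base axis. Payload 4.4 kg.
Tool frame: the origin (TCP) lies between the finger pads; the fingertips stand 11 mm ahead of it and the grasp point (between the pads) lies 8 mm behind it; y points along the fingers, x is the direction in which the jaws open and shut, and the axes are right-handed (so a half turn about y gives the same grasp; the last joint's range is limited). The gripper opens to 85 mm and grips with 20 to 120 N. Pads are 22 mm wide; open, the fingers measure 114 mm over their backs; the gripper's body (76 mm by 85 mm) begins 54 mm behind the grasp point. The pads swing forward as they close: fully open they stand 13 mm farther back than shut.
Start: joints at [-1.178, 0.628, 0.038, 1.517, -0.027, 0.996, -0.02], TCP at [287.847, 582.805, 242.313] pointing down, gripper open.
Joint ranges: [-3.06, 3.06], [-0.37, 2.12], [-1.25, 1.32], [0.18, 2.47], [-1.1, 4.24], [0.23, 1.98], [-2.94, 2.94]. Speed limits (rad/s): [2.57, 2.57, 3.14, 3.14, 3.14, 3.14, 3.14].

## Interface

Orientations are given as [roll, pitch, yaw] about the fixed x, y, z axes, in that order (R = Rz(yaw) Ry(pitch) Rx(roll)).
In Python, from cell import * gives the robot as it stands.
- The arm moves only by the shell command python3 -m jog 'ROWS'. ROWS is JSON, a list of rows, each an object of numbers: "x", "y", "z": the shift along the tool's x, y, z in mm; "ax", "ay", "az": the turn, a rotation vector about the tool's x, y, z in rad; "grip": the finger opening in mm, from 0 to 85.4. In form: [{"x": .., "y": .., "z": .., "ax": .., "ay": .., "az": .., "grip": ..}, ...]. A call has 1 to 5 rows; each row is the pose to reach, as a shift and turn from the pose commanded when the call began, along the tool's axes at that moment; what a row does not reach only later rows make up. A row lasts 1/10 s, in which the tool goes at most 50 mm and 8.59 degrees, less where a joint would pass 70% of its speed; a pose out of reach is approached as far as the arm can. A call with a gripper value outside its range is refused whole. The fingers move at their own pace and stop on an object; the grip force is fixed at half the most. Time passes only in rows, so rows that repeat a pose let the fingers close. It gives the time, the measured TCP pose, the force and the opening at its end, in the units of the state.
- read_state(): the state, without advancing time (a new reading comes with each control period).
- get_image(name): name is "scene" or "top" or "wrist"; returns a dict with "color" (400x640x3 uint8, red, green, blue), "vfov" (degrees; the focal length in pixels is half the picture's height over the tangent of half this angle, whatever the lens; pixels are square), "cx", "cy" (the principal point, pixels), "k1" (the pictures are not rectified: a ray, as slopes to the right and down, at radius r is drawn at 1 + k1 r^2 times it, then the intrinsics apply), "camera_from_world" (4x4, takes a point from world to camera coordinates). Camera axes: x right, y down, z forward; pixel columns grow to the right and rows downward; lengths in mm; the calibration is good to about 2 mm. A picture is of the moment at which its call begins. There is no depth.
- finish_job(): hands the job in, once; it reports no verdict.
The state is a dict: "clock": time; "qpos": joint angles; "qd": joint speeds; "tau": joint torques, N m; "eef_pos": TCP position; "tool_rot": TCP orientation; "force": force on the tool from outside, world axes, zero at the start; "torque": the same for the moment, N m; "width": finger opening in mm.
Only numpy, scipy, OpenCV 4.12 (cv2) and the standard library are available. Lean on these libraries where they do the work, as an engineer would, in place of code of your own. Each camera call takes 0.05 s, during which the arm holds its last target.

## Working session

There is one attempt and no reset: what is moved stays moved. The work goes in short steps, Python scripts to look and compute and a shell command to move; the robot and the scene stay as the last step left them, time stands still between calls to the robot, and variables do not carry over. Pictures are saved under pics/ and viewed, and the job is handed in when it is done.

```bash
mkdir -p pics; ls; python3 - <<'E'
from cell import *
import cv2,numpy as np
s=read_state();print(s)
for n in ["scene","top","wrist"]:
    g=get_image(n);cv2.imwrite(f"pics/{n}0.png",g["color"][:,:,::-1])
    print(n,g["vfov"],g["cx"],g["cy"],g["k1"]);print(np.round(g["camera_from_world"],3).tolist())
E
```

```text
pics
{'clock': 0.0, 'qpos': array([-1.17778674,  0.62936792,  0.03842544,  1.51839948, -0.02696564,
        0.99629276, -0.0199655 ]), 'qd': array([ 0.00015808, -0.00017486,  0.00024927, -0.00169341, -0.00225366,
       -0.00028306,  0.00074216]), 'tau': array([ 9.22257968e-04, -5.63386273e+01,  1.22690152e+00, -1.93446475e+01,
        1.11490890e-02,  1.04197883e-02, -6.05269435e-06]), 'eef_pos': array([287.57215549, 582.23211655, 241.36459425]), 'tool_rot': array([-1.57084293,  0.00194932,  1.11205254]), 'force': array([-0.59223837,  0.73605475,  0.67419158]), 'torque': array([-0.02091908, -0.02950325, -0.0149816 ]), 'width': 85.12989483972318}
scene 56.41204423677994 318.41473905770255 195.78222095179655 0.02384095153223082
[[-0.835, -0.551, -0.009, 488.063], [-0.489, 0.747, -0.45, 304.614], [0.255, -0.371, -0.893, 987.874], [0.0, 0.0, 0.0, 1.0]]
top 57.62158206469089 320.1121910725702 196.9993758003801 -0.036714156878541224
[[0.022, -1.0, 0.02, -29.625], [-0.98, -0.026, -0.195, 557.733], [0.196, -0.015, -0.981, 786.545], [0.0, 0.0, 0.0, 1.0]]
wrist 63.44313033075183 323.99285554503115 195.0486213047776 -0.06158754050407878
[[0.443, 0.897, -0.003, -649.428], [0.864, -0.426, 0.267, -35.29], [0.238, -0.12, -0.964, 379.312], [0.0, 0.0, 0.0, 1.0]]
```

View images.

View pics/scene0.png

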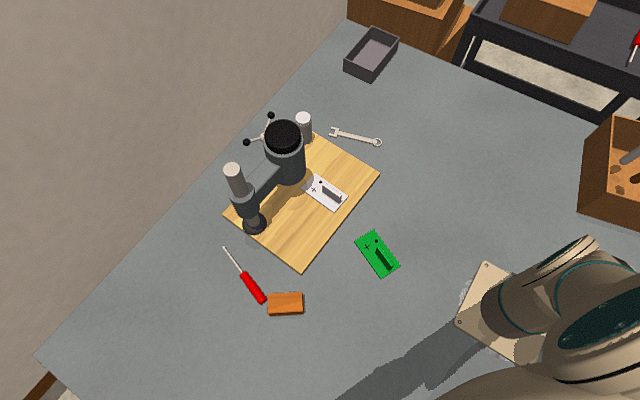

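View pics/top0.png

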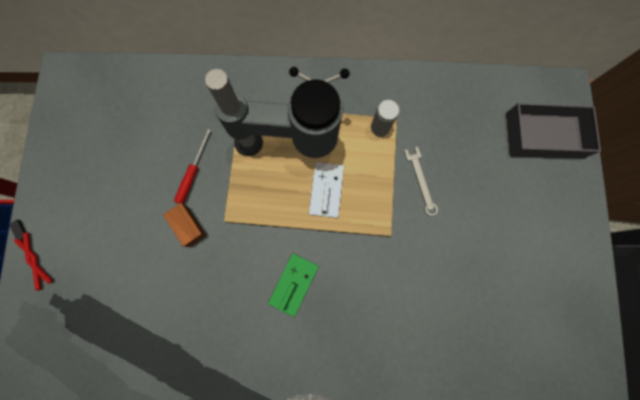

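View pics/wrist0.png

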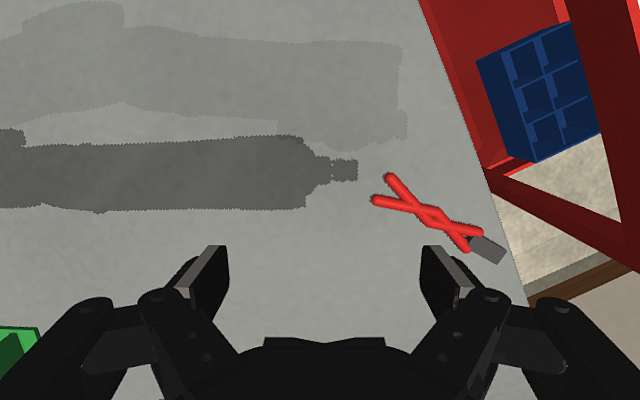

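```bash
cat > h.py <<'E'
from cell import *
import cv2,numpy as np
from scipy.spatial.transform import Rotation as Rn
def cam(g):
    f=200/np.tan(np.radians(g["vfov"]/2)); return f,g["cx"],g["cy"],g["k1"],np.array(g["camera_from_world"])
def proj(g,P):
    f,cx,cy,k,T=cam(g);P=np.atleast_2d(P);q=P@T[:3,:3].T+T[:3,3];s=q[:,:2]/q[:,2:];r=(s**2).sum(1,keepdims=True);s=s*(1+k*r);return s*f+[cx,cy]
def ray(g,uv,z):
    f,cx,cy,k,T=cam(g);d=(np.atleast_2d(uv)-[cx,cy])/f;s=d.copy()
    for _ in range(20): s=d/(1+k*(s**2).sum(1,keepdims=True))
    R=T[:3,:3];o=-R.T@T[:3,3];v=np.c_[s,np.ones(len(s))]@R
    return (o+v*((z-o[2])/v[:,2])[:,None])
def crop(g,n,x0,y0,w,h,k):
    c=g["color"][y0:y0+h,x0:x0+w,::-1];cv2.imwrite(f"pics/{n}.png",cv2.resize(c,None,fx=k,fy=k,interpolation=cv2.INTER_CUBIC))
E
python3 - <<'E'
from h import *
import pickle
t=get_image("top");s=get_image("scene");pickle.dump((t,s),open("i0.pkl","wb"))
crop(t,"tc",210,60,200,150*1+25,4)
crop(t,"tc2",290,140,80,90,6)
crop(s,"sc",210,100,180,180,3)
crop(s,"sc2",280,160,80,60,8)
E
```

```text
(no output)
```

View pics/tc.png

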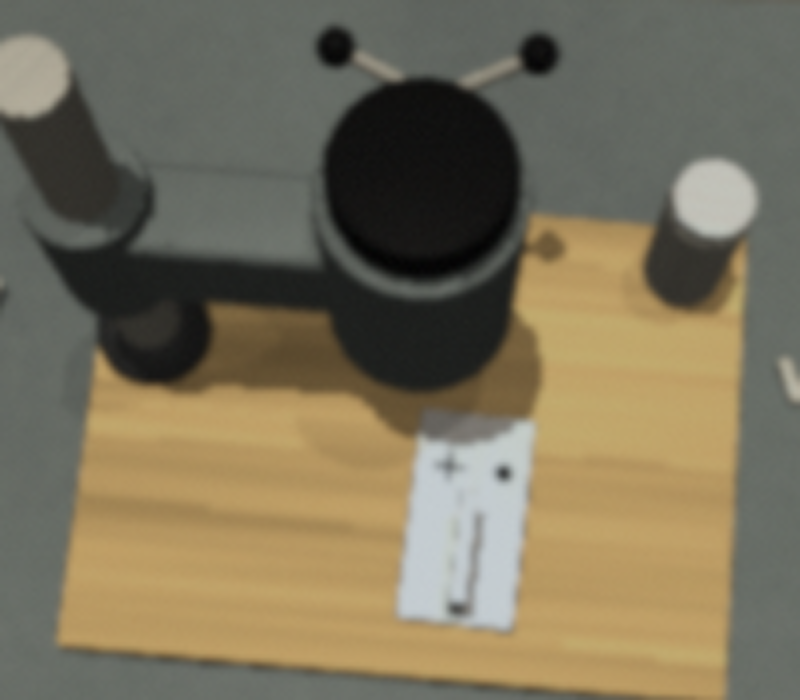

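View pics/tc2.png

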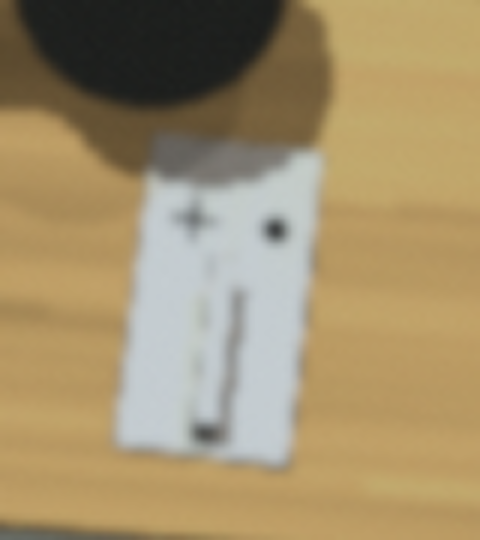

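View pics/sc2.png

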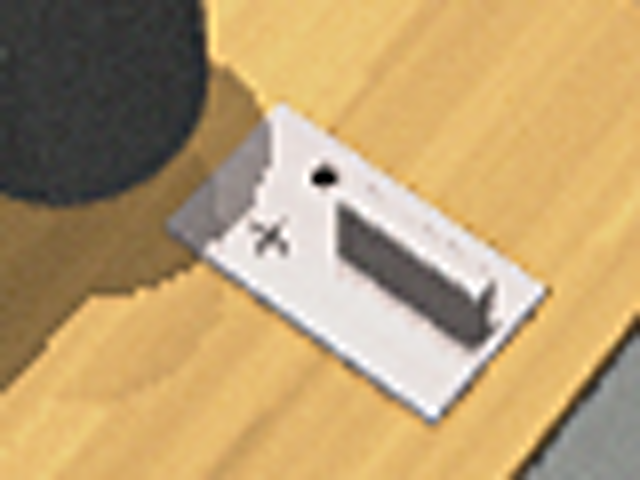

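View pics/sc.png

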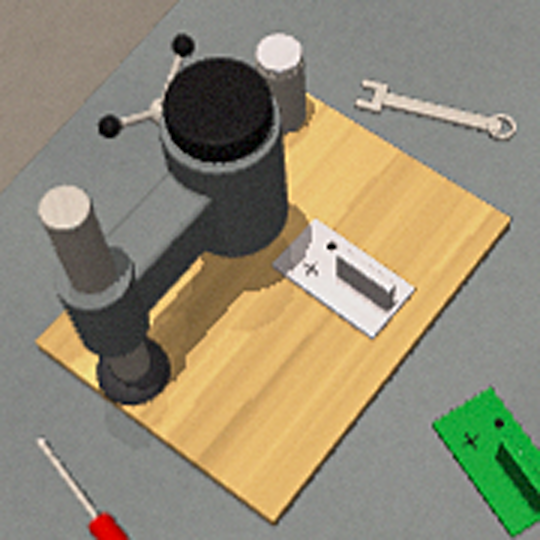

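```bash
cat > fit.py <<'E'
from h import *
import pickle
from scipy.optimize import least_squares
t,s=pickle.load(open("i0.pkl","rb"))
def px(a,x0,y0,k): return (np.array(a,float)+.5)/k-.5+[x0,y0]
tT=px([[58,645],[727,695],[746,235]],210,60,4); MT=np.array([[-150,200,20],[-150,-200,20],[150,-200,20]])
sT=px([[510,220],[275,522],[38,343]],210,100,3); MS=np.array([[-150,-200,20],[-150,200,20],[150,200,20]])
MB=np.array([[65,35,8],[65,-35,8],[-65,-35,8],[-65,35,8],[30,14,8],[30,-19,8]])
tB=px([[157,133],[322,150],[288,467],[117,447],[195,218],[275,230]],290,140,6)
sB=px([[168,225],[278,103],[548,290],[433,420],[270,238],[323,177]],280,160,8)
def W(p,M,z): 
    c,sn=np.cos(p[2]),np.sin(p[2]);return np.c_[p[0]+c*M[:,0]-sn*M[:,1],p[1]+sn*M[:,0]+c*M[:,1],M[:,2]+z]
def fit(obs,z,p0):
    r=least_squares(lambda p:np.concatenate([(proj(g,W(p,M,z))-u).ravel() for g,u,M in obs]),p0);return r.x,np.abs(r.fun).max()
if __name__=="__main__":
    for n,o in [("top",(t,tT,MT)),("scene",(s,sT,MS))]: print(n,fit([o],0,[600,0,0]))
    ps,e=fit([(t,tT,MT),(s,sT,MS)],0,[600,0,0]);print("stand",ps,e)
    for n,o in [("top",(t,tB,MB)),("scene",(s,sB,MB))]: print(n,fit([o],20,[600,0,0]))
    pb,e=fit([(t,tB,MB),(s,sB,MB)],20,[600,0,0]);print("br",pb,e)
    print("bit",W(ps,np.array([[50,0,38]]),0),"cross",W(pb,MB[4:5],20),"web",W(pb,np.array([[-27.5,0,55]]),20))
E
python3 fit.py
```

```text
top (array([ 6.39799466e+02,  2.33871304e+00, -5.77163966e-02]), np.float64(1.424816084933724))
scene (array([ 6.35560204e+02,  6.76770917e+00, -6.08473409e-02]), np.float64(1.1625290696861725))
stand [ 6.38252822e+02  4.13538812e+00 -5.64649920e-02] 2.085269312897168
top (array([ 5.83738820e+02, -3.13841099e+01, -9.33701539e-02]), np.float64(0.6075756142997193))
scene (array([ 5.82314874e+02, -2.66508321e+01, -9.76079041e-02]), np.float64(0.6599423168156022))
br [ 5.83307764e+02 -2.97586533e+01 -9.49556600e-02] 1.2336661270186937
bit [[688.17313546   1.31363851  38.        ]] cross [[614.49999912 -18.66611277  28.        ]] web [[555.9316486 -27.151295   75.       ]]
```

```bash
cat > d.py <<'E'
from h import *
import sys
def delta(P,rpy):
    s=read_state();R=Rn.from_euler('xyz',s["tool_rot"]);Rt=Rn.from_euler('xyz',rpy)
    print("clk",s["clock"],"pos",s["eef_pos"].round(1),"rot",s["tool_rot"].round(3),"F",s["force"].round(1),"w",round(s["width"],1))
    print("shift",R.inv().apply(np.array(P)-s["eef_pos"]).round(1),"turn",(R.inv()*Rt).as_rotvec().round(3))
if __name__=="__main__":
    a=list(map(float,sys.argv[1:]));delta(a[:3],a[3:])
E
python3 d.py 468 -19 136 -2.269 0 1.476
```

```text
clk 0.25 pos [287.7 582.6 241.9] rot [-1.571e+00  1.000e-03  1.112e+00] F [-0.1  0.1 -0.6] w 85.6
shift [-459.4  106.3 -428.1] turn [-0.691 -0.349 -0.128]
```

```bash
python3 -m jog '[{"x":-459,"y":106,"z":-428,"ax":-0.691,"ay":-0.349,"az":-0.128},{"x":-459,"y":106,"z":-428,"ax":-0.691,"ay":-0.349,"az":-0.128},{"x":-459,"y":106,"z":-428,"ax":-0.691,"ay":-0.349,"az":-0.128},{"x":-459,"y":106,"z":-428,"ax":-0.691,"ay":-0.349,"az":-0.128},{"x":-459,"y":106,"z":-428,"ax":-0.691,"ay":-0.349,"az":-0.128}]'; python3 d.py 468 -19 136 -2.269 0 1.476
```

```text
clk 0.25 pos [287.7 582.6 241.9] rot [-1.571e+00  1.000e-03  1.112e+00] F [-0.1  0.1 -0.6] w 85.6
shift [-459.4  106.3 -428.1] turn [-0.691 -0.349 -0.128]$[0]: bad value
```

```bash
python3 -m jog '[{"x":-459,"y":106,"z":-428,"ax":-0.691,"ay":-0.349,"az":-0.128,"grip":85},{"x":-459,"y":106,"z":-428,"ax":-0.691,"ay":-0.349,"az":-0.128,"grip":85},{"x":-459,"y":106,"z":-428,"ax":-0.691,"ay":-0.349,"az":-0.128,"grip":85},{"x":-459,"y":106,"z":-428,"ax":-0.691,"ay":-0.349,"az":-0.128,"grip":85},{"x":-459,"y":106,"z":-428,"ax":-0.691,"ay":-0.349,"az":-0.128,"grip":85}]'; python3 d.py 468 -19 136 -2.269 0 1.476
```

```text
clock: 0.75
eef_pos: [358.0, 364.9, 203.2]
tool_rot: [-2.196, -0.016, 1.429]
force: [3.2, 0.8, -0.3]
width: 85.0
clk 0.75 pos [358.  364.9 203.2] rot [-2.196 -0.016  1.429] F [ 3.2  0.8 -0.3] w 85.0
shift [-365.6  145.1  -96.3] turn [-0.072 -0.047 -0.016]
```

```bash
python3 -m jog '[{"x":-366,"y":145,"z":-96,"ax":-0.07,"ay":-0.047,"az":-0.016,"grip":85},{"x":-366,"y":145,"z":-96,"ax":-0.07,"ay":-0.047,"az":-0.016,"grip":85},{"x":-366,"y":145,"z":-96,"ax":-0.07,"ay":-0.047,"az":-0.016,"grip":85},{"x":-366,"y":145,"z":-96,"ax":-0.07,"ay":-0.047,"az":-0.016,"grip":85},{"x":-366,"y":145,"z":-96,"ax":-0.07,"ay":-0.047,"az":-0.016,"grip":85}]'; python3 d.py 468 -19 136 -2.269 0 1.476
```

```text
clock: 1.25
eef_pos: [399.3, 273.3, 184.5]
tool_rot: [-2.261, 0.029, 1.461]
force: [-0.3, -0.3, -0.9]
width: 84.6
clk 1.25 pos [399.3 273.3 184.5] rot [-2.261  0.029  1.461] F [-0.3 -0.3 -0.9] w 84.6
shift [-281.5  107.5  -41.4] turn [-0.008  0.007 -0.032]
```

```bash
python3 -m jog '[{"x":-281,"y":107,"z":-41,"ax":-0.01,"ay":0.01,"az":-0.032,"grip":85},{"x":-281,"y":107,"z":-41,"ax":-0.01,"ay":0.01,"az":-0.032,"grip":85},{"x":-281,"y":107,"z":-41,"ax":-0.01,"ay":0.01,"az":-0.032,"grip":85},{"x":-281,"y":107,"z":-41,"ax":-0.01,"ay":0.01,"az":-0.032,"grip":85},{"x":-281,"y":107,"z":-41,"ax":-0.01,"ay":0.01,"az":-0.032,"grip":85}]'; python3 d.py 468 -19 136 -2.269 0 1.476; python3 -c "
from cell import *
print(read_state()['qpos'].round(2))"
```

```text
clock: 1.75
eef_pos: [406.3, 231.0, 98.4]
tool_rot: [-2.224, 0.198, 1.535]
force: [-1.0, -0.2, -2.4]
width: 84.8
clk 1.75 pos [406.3 231.   98.4] rot [-2.224  0.198  1.535] F [-1.  -0.2 -2.4] w 84.8
shift [-250.2   52.4  -48.8] turn [-0.039  0.17  -0.118]
[-0.6   0.84 -0.67  2.45  1.72  1.16 -1.18]
```

```bash
python3 d.py 510 200 150 -2.269 0 1.476
```

```text
clk 1.75 pos [406.3 231.   98.4] rot [-2.224  0.198  1.535] F [-1.  -0.2 -2.4] w 84.8
shift [ -36.9   27.8 -110.6] turn [-0.039  0.17  -0.118]
```

```bash
python3 -m jog '[{"x":-37,"y":28,"z":-110,"ax":-0.04,"ay":0.17,"az":-0.118,"grip":85},{"x":-37,"y":28,"z":-110,"ax":-0.04,"ay":0.17,"az":-0.118,"grip":85},{"x":-37,"y":28,"z":-110,"ax":-0.04,"ay":0.17,"az":-0.118,"grip":85},{"x":-37,"y":28,"z":-110,"ax":-0.04,"ay":0.17,"az":-0.118,"grip":85}]'; python3 d.py 500 -22 110 -2.269 0 1.476; python3 -c "
from cell import *
print(read_state()['qpos'].round(2))"
```

```text
clock: 2.15
eef_pos: [513.8, 195.1, 152.0]
tool_rot: [-2.276, 0.001, 1.466]
force: [-1.0, 0.2, -0.1]
width: 85.0
clk 2.15 pos [513.8 195.1 152. ] rot [-2.276e+00  1.000e-03  1.466e+00] F [-1.   0.2 -0.1] w 85.0
shift [-217.3   37.9   20.4] turn [ 0.007 -0.007 -0.007]
[-0.19  0.74 -0.77  2.4   1.94  1.06 -1.08]
```

```bash
python3 d.py 535 -24 140 -2.269 0 1.476
```

```text
clk 2.15 pos [513.8 195.1 152. ] rot [-2.276e+00  1.000e-03  1.466e+00] F [-1.   0.2 -0.1] w 85.0
shift [-215.7   37.8  -25.7] turn [ 0.007 -0.007 -0.007]
```

```bash
python3 -m jog '[{"x":-216,"y":38,"z":-26,"ax":0.007,"ay":-0.007,"az":-0.007,"grip":85},{"x":-216,"y":38,"z":-26,"ax":0.007,"ay":-0.007,"az":-0.007,"grip":85},{"x":-216,"y":38,"z":-26,"ax":0.007,"ay":-0.007,"az":-0.007,"grip":85},{"x":-216,"y":38,"z":-26,"ax":0.007,"ay":-0.007,"az":-0.007,"grip":85},{"x":-216,"y":38,"z":-26,"ax":0.007,"ay":-0.007,"az":-0.007,"grip":85}]'; python3 d.py 535 -24 140 -2.269 0 1.476; python3 -c "
from h import *
g=get_image('wrist');crop(g,'w1',0,0,640,400,1.25)
print(read_state()['qpos'].round(2))"
```

```text
clock: 2.65
eef_pos: [551.5, 2.3, 138.7]
tool_rot: [-2.247, 0.003, 1.48]
force: [0.4, -0.5, 0.9]
width: 84.7
clk 2.65 pos [551.5   2.3 138.7] rot [-2.247  0.003  1.48 ] F [ 0.4 -0.5  0.9] w 84.7
shift [-27.7  -9.7  10.2] turn [-0.022  0.005  0.   ]
[ 0.62  0.99 -1.24  2.47  2.11  1.22 -0.58]
```

View pics/w1.png

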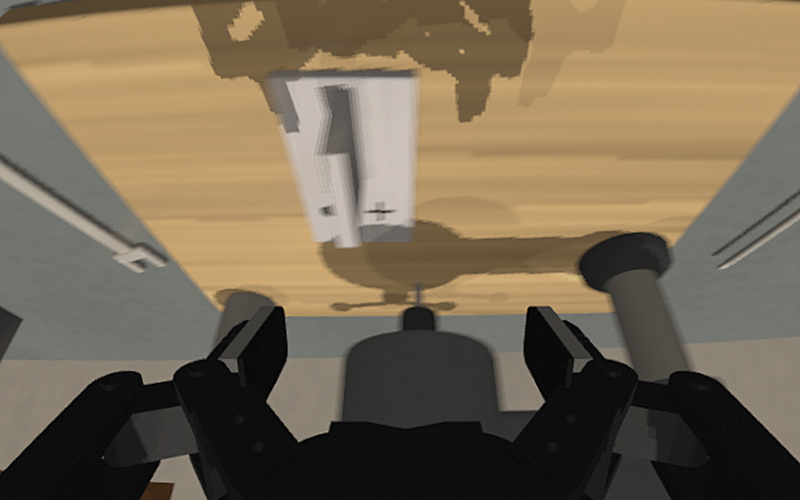

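```bash
python3 d.py 540 -24 130 -2.06 0 1.476
```

```text
clk 2.7 pos [550.6 -11.8 138.5] rot [-2.247  0.011  1.46 ] F [-0.9 -8.2 -1.7] w 85.1
shift [-13.2   1.   12.5] turn [ 0.187 -0.007 -0.017]
```

```bash
python3 -m jog '[{"x":-13,"y":1,"z":12,"ax":0.187,"ay":-0.007,"az":-0.017,"grip":85},{"x":-13,"y":1,"z":12,"ax":0.187,"ay":-0.007,"az":-0.017,"grip":85},{"x":-13,"y":1,"z":12,"ax":0.187,"ay":-0.007,"az":-0.017,"grip":85},{"x":-13,"y":1,"z":12,"ax":0.187,"ay":-0.007,"az":-0.017,"grip":85}]'; python3 d.py 540 -24 130 -2.06 0 1.476; python3 -c "
from cell import *
print(read_state()['qpos'].round(2))"
```

```text
clock: 3.1
eef_pos: [541.8, -5.8, 133.6]
tool_rot: [-2.066, -0.007, 1.501]
force: [0.3, 0.4, 0.4]
width: 85.1
clk 3.1 pos [541.8  -5.8 133.6] rot [-2.066 -0.007  1.501] F [0.3 0.4 0.4] w 85.1
shift [-18.3   2.9   2.1] turn [0.005 0.018 0.018]
[ 0.67  0.9  -1.21  2.35  1.86  0.94 -0.32]
```

```bash
python3 -m jog '[{"x":-18,"y":3,"z":2,"ax":0.005,"ay":0.018,"az":0.018,"grip":85},{"x":-18,"y":3,"z":2,"ax":0.005,"ay":0.018,"az":0.018,"grip":85},{"x":-18,"y":3,"z":2,"ax":0.005,"ay":0.018,"az":0.018,"grip":85}]'; python3 d.py 540 -24 130 -2.06 0 1.476; python3 -c "
from h import *
print(read_state()['qpos'].round(2))
import pickle
g=get_image('wrist');pickle.dump(g,open('w2.pkl','wb'));crop(g,'w2',0,0,640,400,1.25);crop(g,'w2c',190,40,180,220,2.7)
"
```

```text
clock: 3.4
eef_pos: [539.8, -24.6, 129.2]
tool_rot: [-2.059, -0.0, 1.476]
force: [-0.1, 0.7, 0.7]
width: 84.7
clk 3.4 pos [539.8 -24.6 129.2] rot [-2.059 -0.     1.476] F [-0.1  0.7  0.7] w 84.7
shift [ 0.6 -0.6 -0.5] turn [-0.001 -0.    -0.   ]
[ 0.7   0.9  -1.2   2.35  1.86  0.94 -0.31]
```

View pics/w2.png

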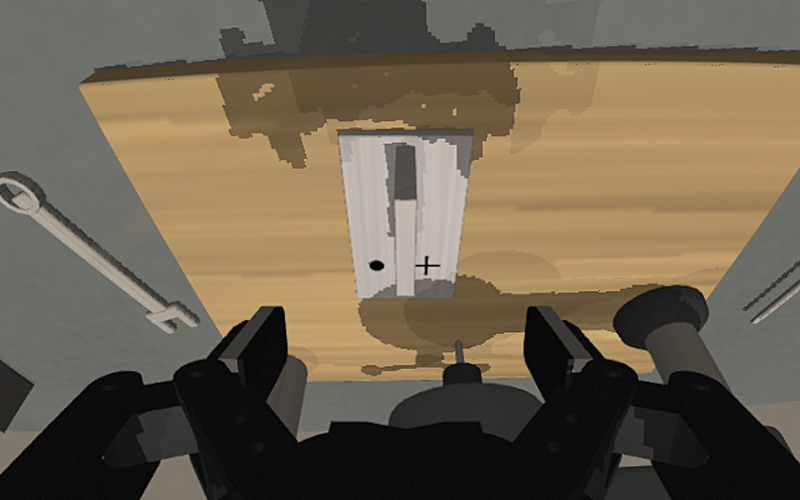

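```bash
python3 -c "
from h import *
import pickle
g=pickle.load(open('w2.pkl','rb'));crop(g,'w2c',255,95,135,200,3);crop(g,'w2d',330,255,70,60,8)
"
```

```text
(no output)
```

View pics/w2c.png

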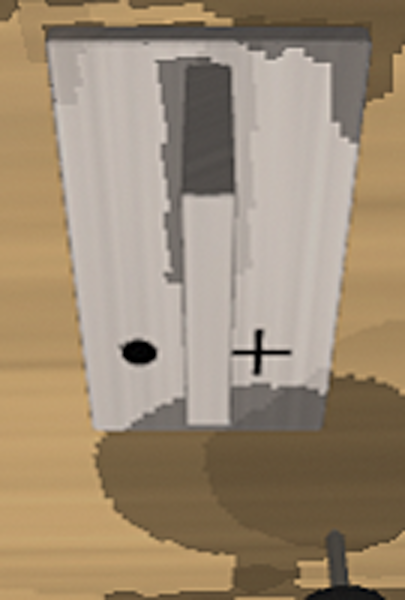

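View pics/w2d.png

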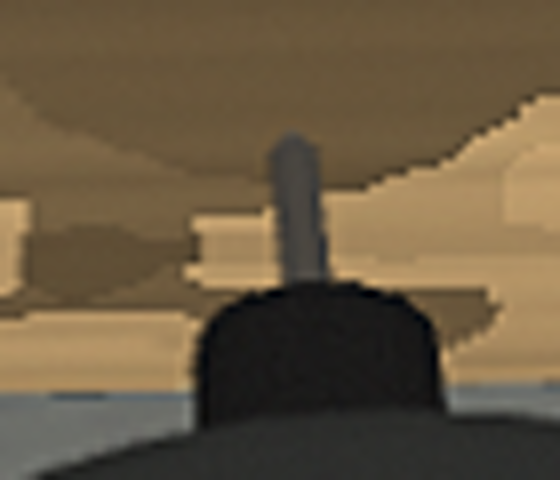

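```bash
python3 - <<'E'
from fit import *
w=pickle.load(open('w2.pkl','rb'))
wB=px([[323,430],[93,430],[46,39],[370,40],[260,352],[139,352]],255,95,3)
print("wrist",fit([(w,wB,MB)],20,[583,-29,-.09]))
pb,e=fit([(t,tB,MB),(s,sB,MB),(w,wB,MB)],20,[600,0,0]);print("all",pb,e)
pw,_=fit([(w,wB,MB)],20,[583,-29,-.09])
bt=px([[296,141]],330,255,8);print("bit at z38 wrist",ray(w,bt,38),"cross",ray(w,wB[4:5],28), W(pw,MB[4:5],20))
E
```

```text
wrist (array([ 5.83788966e+02, -2.82446337e+01, -9.48591042e-02]), np.float64(1.2275449253168063))
all [ 5.83692516e+02 -2.84506256e+01 -9.55318368e-02] 1.7496785594537414
bit at z38 wrist [[692.05503886   3.01956644  38.        ]] cross [[615.42637238 -16.78544633  28.        ]] [[614.9801306  -17.14908147  28.        ]]
```

```bash
python3 d.py 537.5 -24 51 -2.06 0 1.476
```

```text
clk 3.45 pos [540.  -24.3 129.5] rot [-2.059e+00 -1.000e-03  1.476e+00] F [-0.1  0.6  0.7] w 85.1
shift [-0.  68.1 39.1] turn [-0.001 -0.     0.   ]
```

```bash
python3 -m jog '[{"x":0,"y":30,"z":17,"ax":0,"ay":0,"az":0,"grip":85},{"x":0,"y":55,"z":31,"ax":0,"ay":0,"az":0,"grip":85},{"x":0,"y":68,"z":39,"ax":0,"ay":0,"az":0,"grip":85},{"x":0,"y":68,"z":39,"ax":0,"ay":0,"az":0,"grip":85}]'; python3 d.py 537.5 -24 51 -2.06 0 1.476; python3 -c "
from h import *
print(read_state()['qpos'].round(2))
g=get_image('wrist');crop(g,'w3',0,0,640,400,1.25)
"
```

```text
clock: 3.85
eef_pos: [536.5, -23.7, 49.2]
tool_rot: [-2.055, -0.001, 1.476]
force: [0.0, -0.6, 1.1]
width: 85.1
clk 3.85 pos [536.5 -23.7  49.2] rot [-2.055e+00 -1.000e-03  1.476e+00] F [ 0.  -0.6  1.1] w 85.1
shift [-0.2 -1.1 -1.7] turn [-0.005 -0.001  0.001]
[ 0.64  1.1  -1.11  2.38  2.09  1.07 -0.45]
```

View pics/w3.png

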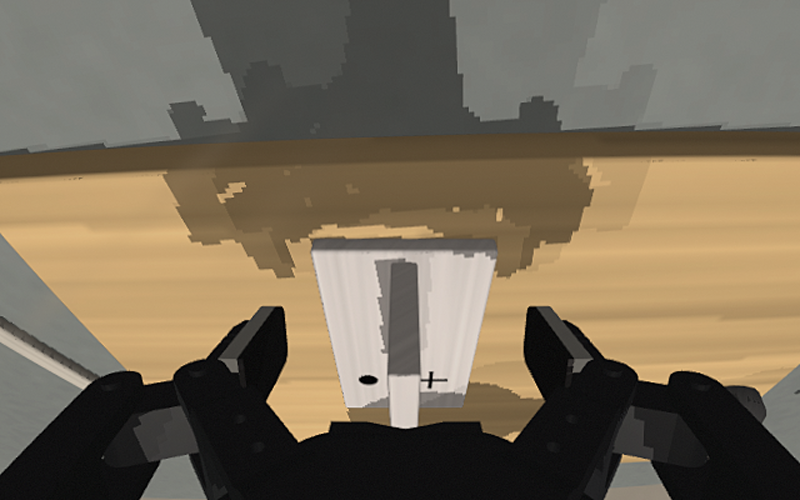

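The jaws straddle the white bracket's web: web at about (403, 400), pads at 286 and 525, so it is centred. Next I close.

```bash
python3 -m jog '[{"x":0,"y":-1,"z":-1,"ax":0,"ay":0,"az":0,"grip":40},{"x":0,"y":-1,"z":-1,"ax":0,"ay":0,"az":0,"grip":20},{"x":0,"y":-1,"z":-1,"ax":0,"ay":0,"az":0,"grip":12},{"x":0,"y":-1,"z":-1,"ax":0,"ay":0,"az":0,"grip":6},{"x":0,"y":-1,"z":-1,"ax":0,"ay":0,"az":0,"grip":4}]';python3 -m jog '[{"x":0,"y":0,"z":0,"ax":0,"ay":0,"az":0,"grip":4},{"x":0,"y":0,"z":0,"ax":0,"ay":0,"az":0,"grip":4},{"x":0,"y":0,"z":0,"ax":0,"ay":0,"az":0,"grip":4}]'; python3 d.py 613 -4 51 -2.06 0 1.476; python3 -c "
from h import *
g=get_image('wrist');crop(g,'w4',0,0,640,400,1.25)
"
```

```text
clock: 4.4
eef_pos: [538.6, -24.6, 53.4]
tool_rot: [-2.061, -0.0, 1.475]
force: [-0.6, -0.0, -0.3]
width: 11.6
clock: 4.7
eef_pos: [538.5, -24.5, 53.4]
tool_rot: [-2.061, 0.0, 1.475]
force: [-2.7, -1.5, 6.4]
width: 9.2
clk 4.7 pos [538.5 -24.5  53.4] rot [-2.061  0.     1.475] F [-2.7 -1.5  6.4] w 9.2
shift [ 27.5  36.1 -62.5] turn [ 0.001 -0.001 -0.   ]
```

View pics/w4.png

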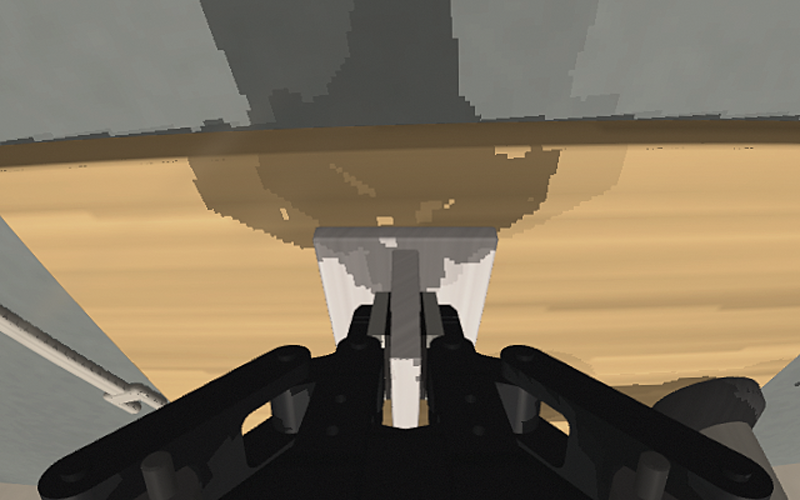

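```bash
cat > v.py <<'E'
from h import *
import sys
s=read_state();R=Rn.from_euler('xyz',s["tool_rot"]);v=np.array(list(map(float,sys.argv[1:4])))
print(s["clock"],s["eef_pos"].round(1),s["tool_rot"].round(3),s["force"].round(1),s["width"].round(1),s["qpos"].round(2))
print("tool shift",R.inv().apply(v).round(2))
E
python3 v.py 45 12 0
```

```text
Traceback (most recent call last):
  File "v.py", line 4, in <module>
    print(s["clock"],s["eef_pos"].round(1),s["tool_rot"].round(3),s["force"].round(1),s["width"].round(1),s["qpos"].round(2))
                                                                                      ^^^^^^^^^^^^^^^^
AttributeError: 'float' object has no attribute 'round'
```

```bash
sed -i 's/s\["width"\].round(1)/round(s["width"],1)/' v.py; python3 v.py 45 12 0
```

```text
4.75 [538.5 -24.5  53.4] [-2.061  0.     1.475] [-2.2 -0.8  6.3] 9.3 [ 0.64  1.09 -1.12  2.38  2.08  1.07 -0.45]
tool shift [ 16.24  20.54 -38.51]
```

```bash
python3 -m jog '[{"x":3.2,"y":4.1,"z":-7.7,"ax":0,"ay":0,"az":0,"grip":4},{"x":6.5,"y":8.2,"z":-15.4,"ax":0,"ay":0,"az":0,"grip":4},{"x":9.7,"y":12.3,"z":-23.1,"ax":0,"ay":0,"az":0,"grip":4},{"x":13,"y":16.4,"z":-30.8,"ax":0,"ay":0,"az":0,"grip":4},{"x":16.2,"y":20.5,"z":-38.5,"ax":0,"ay":0,"az":0,"grip":4}]';python3 -m jog '[{"x":0,"y":0,"z":0,"ax":0,"ay":0,"az":0,"grip":4}]'; python3 v.py 0 0 0; python3 -c "
from h import *
g=get_image('wrist');crop(g,'w5',0,0,640,400,1.25)
g=get_image('scene');crop(g,'s5',210,100,180,180,3)
"
```

```text
clock: 5.25
eef_pos: [582.6, -12.6, 53.4]
tool_rot: [-2.059, 0.001, 1.475]
force: [-7.7, -0.5, 10.3]
width: 9.1
clock: 5.35
eef_pos: [584.5, -12.1, 53.5]
tool_rot: [-2.061, -0.001, 1.475]
force: [1.8, 0.3, 0.7]
width: 8.4
5.35 [584.5 -12.1  53.5] [-2.061e+00 -1.000e-03  1.475e+00] [1.8 0.3 0.7] 8.4 [ 0.6   1.09 -1.1   2.26  2.03  1.02 -0.36]
tool shift [0. 0. 0.]
```

View pics/w5.png

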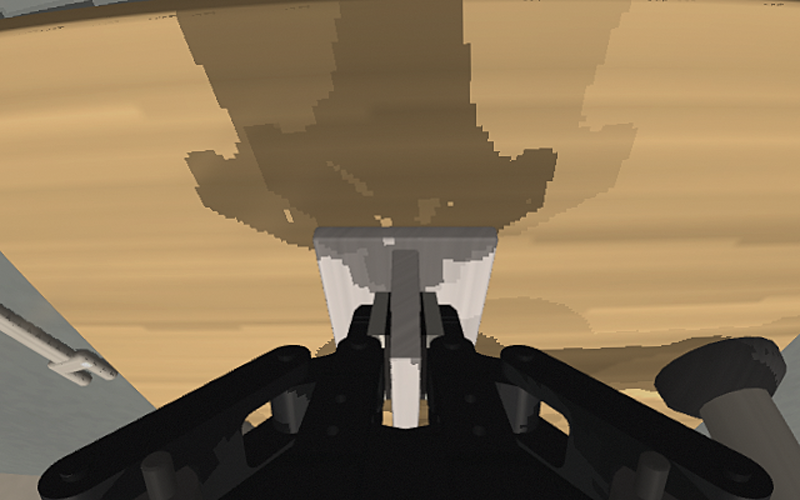

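View pics/s5.png

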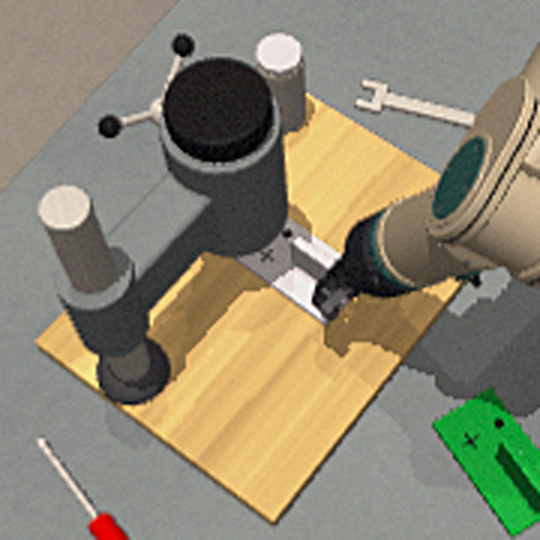

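```bash
python3 v.py 28.5 7.5 0; python3 v.py 14 3.7 0|tail -1
```

```text
5.45 [584.3 -12.2  53.4] [-2.062e+00 -1.000e-03  1.475e+00] [2.1 0.7 2.1] 8.9 [ 0.6   1.09 -1.1   2.26  2.03  1.02 -0.36]
tool shift [ 10.18  13.05 -24.38]
tool shift [  5.02   6.41 -11.98]
```

```bash
python3 -m jog '[{"x":2.5,"y":3.2,"z":-6,"ax":0,"ay":0,"az":0,"grip":4},{"x":5,"y":6.4,"z":-12,"ax":0,"ay":0,"az":0,"grip":4},{"x":7.5,"y":9.7,"z":-18.2,"ax":0,"ay":0,"az":0,"grip":4},{"x":10.2,"y":13,"z":-24.4,"ax":0,"ay":0,"az":0,"grip":4},{"x":10.2,"y":13,"z":-24.4,"ax":0,"ay":0,"az":0,"grip":4}]';python3 -m jog '[{"x":0,"y":0,"z":0,"ax":0,"ay":0,"az":0,"grip":4},{"x":0,"y":0,"z":0,"ax":0,"ay":0,"az":0,"grip":4}]'; python3 v.py 0 0 0; python3 -c "
from h import *
g=get_image('scene');crop(g,'s6',210,100,180,180,3)
"
```

```text
clock: 5.95
eef_pos: [612.0, -4.8, 53.4]
tool_rot: [-2.061, -0.0, 1.475]
force: [0.3, 0.6, 4.8]
width: 9.3
clock: 6.15
eef_pos: [612.0, -4.8, 53.4]
tool_rot: [-2.061, -0.0, 1.475]
force: [-1.2, 1.3, 4.3]
width: 9.3
6.15 [612.   -4.8  53.4] [-2.061 -0.     1.475] [-1.2  1.3  4.3] 9.3 [ 0.58  1.09 -1.09  2.19  1.99  0.99 -0.3 ]
tool shift [0. 0. 0.]
```

View pics/s6.png

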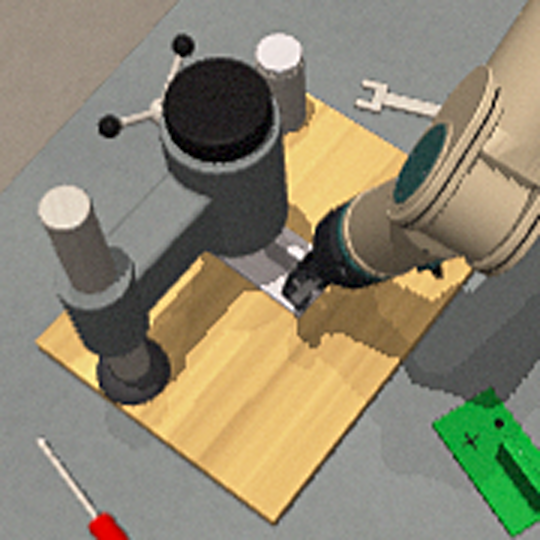

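```bash
python3 -m jog '[{"x":0,"y":0,"z":0,"ax":0,"ay":0,"az":0,"grip":30},{"x":0,"y":0,"z":0,"ax":0,"ay":0,"az":0,"grip":60},{"x":0,"y":0,"z":0,"ax":0,"ay":0,"az":0,"grip":85},{"x":0,"y":0,"z":0,"ax":0,"ay":0,"az":0,"grip":85},{"x":0,"y":0,"z":0,"ax":0,"ay":0,"az":0,"grip":85}]';python3 -m jog '[{"x":0,"y":-20,"z":0,"ax":0,"ay":0,"az":0,"grip":85},{"x":0,"y":-40,"z":0,"ax":0,"ay":0,"az":0,"grip":85},{"x":0,"y":-60,"z":0,"ax":0,"ay":0,"az":0,"grip":85},{"x":0,"y":-60,"z":0,"ax":0,"ay":0,"az":0,"grip":85},{"x":0,"y":-60,"z":0,"ax":0,"ay":0,"az":0,"grip":85}]'; python3 v.py 0 0 0; python3 -c "
from h import *
import pickle
g=get_image('wrist');pickle.dump(g,open('w7.pkl','wb'));crop(g,'w7',0,0,640,400,1.25)
"
```

```text
clock: 6.7
eef_pos: [611.7, -5.0, 52.7]
tool_rot: [-2.059, -0.0, 1.475]
force: [0.5, -0.8, 0.6]
width: 80.2
clock: 7.2
eef_pos: [584.1, -2.6, 106.0]
tool_rot: [-2.061, 0.0, 1.475]
force: [0.9, -0.5, 0.7]
width: 85.0
7.2 [584.1  -2.6 106. ] [-2.061  0.     1.475] [ 0.9 -0.5  0.7] 85.0 [ 0.61  0.97 -1.15  2.25  1.88  0.96 -0.3 ]
tool shift [0. 0. 0.]
```

View pics/w7.png

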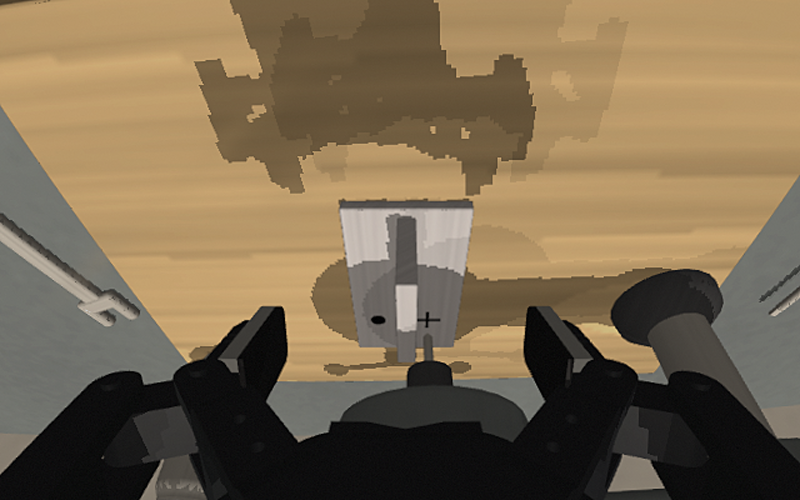

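```bash
python3 -c "
from h import *
import pickle
g=pickle.load(open('w7.pkl','rb'));crop(g,'w7c',260,150,130,150,4);crop(g,'w7d',310,240,60,60,10)
"
```

View pics/w7d.png

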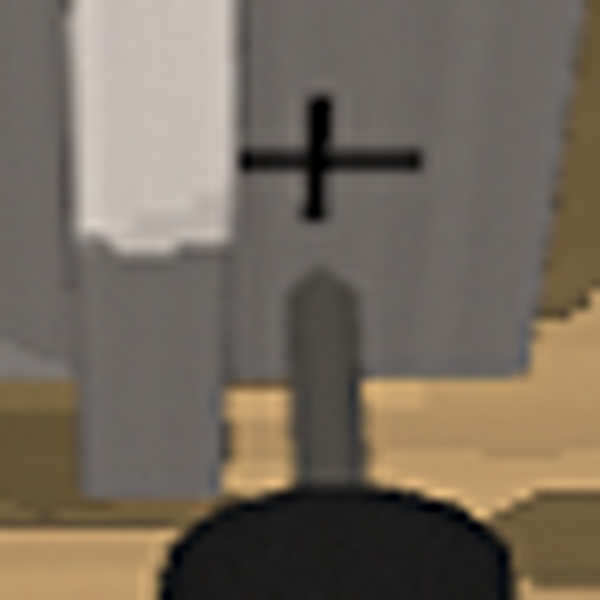

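View pics/w7c.png

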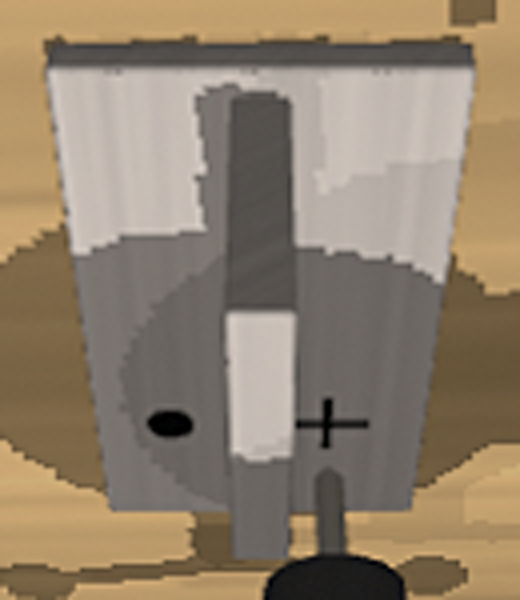

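```bash
python3 - <<'E'
from fit import *
w=pickle.load(open('w7.pkl','rb'));w2=pickle.load(open('w2.pkl','rb'))
b=ray(w,px([[323,289]],310,240,10),38);c=ray(w,px([[318,159]],310,240,10),28)
print(b,c,b-c,proj(w,[[690,3,38],[691,3,38],[690,3,28],[690,3,18]]))
print("w2 bit",ray(w2,px([[296,147]],330,255,8),38))
wB=px([[412,510],[108,510],[50,67],[474,68],[327,423],[170,424]],260,150,4)
pw,e=fit([(w,wB,MB)],20,[656,-8,-.09]);print(pw,e,W(pw,MB[4:5],20))
E
```

```text
[[693.24425744   2.26852579  38.        ]] [[688.82609216   2.4753384   28.        ]] [[ 4.41816528 -0.20681261 10.        ]] [[342.51152801 266.19253894]
 [342.57851576 266.87763741]
 [342.04891296 256.23324665]
 [341.6075526  246.76794436]]
w2 bit [[693.37283999   3.01671761  38.        ]]
[ 6.57183023e+02 -8.55918879e+00 -9.69192364e-02] 1.5978749898909541 [[688.39697953   2.47208204  28.        ]]
```

```bash
python3 -c "
from h import *
import pickle
g=pickle.load(open('w2.pkl','rb'));crop(g,'a1',55,45,40,40,10);crop(g,'a2',500,275,60,40,10);crop(g,'a3',190,285,80,40,8)
import numpy as np
a=[cv2.imread(f'pics/a{i}.png') for i in (1,2,3)]
H=400;a=[cv2.copyMakeBorder(x,0,H-x.shape[0],0,0,0) for x in a]
cv2.imwrite('pics/a.png',cv2.resize(np.hstack(a),None,fx=.48,fy=.48))
t,s=pickle.load(open('i0.pkl','rb'))
crop(s,'sA',205,190,120,95,6)
crop(s,'sB',290,110,100,80,7)
"
```

```text
(no output)
```

View pics/a1.png

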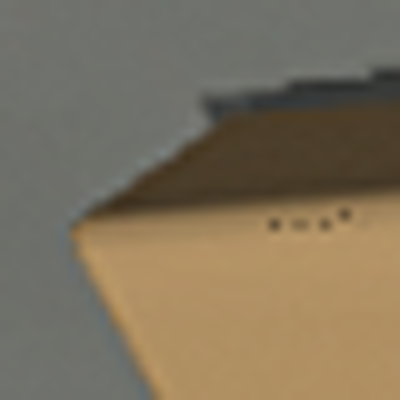

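View pics/sA.png

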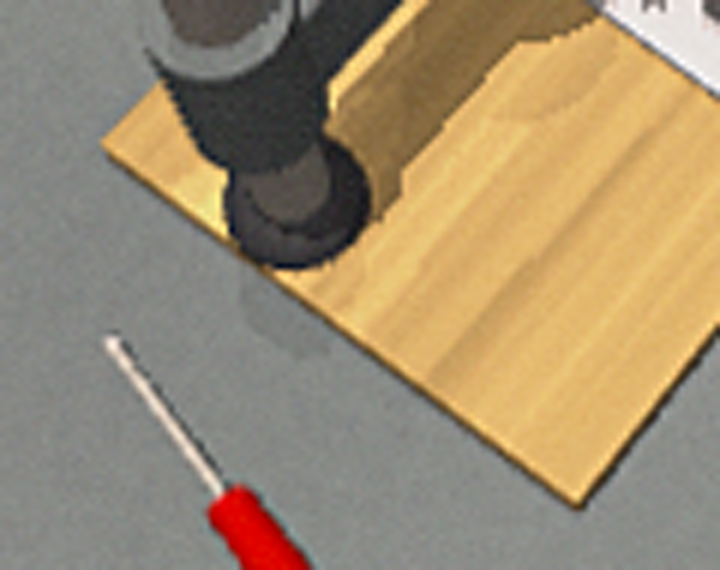

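View pics/sB.png

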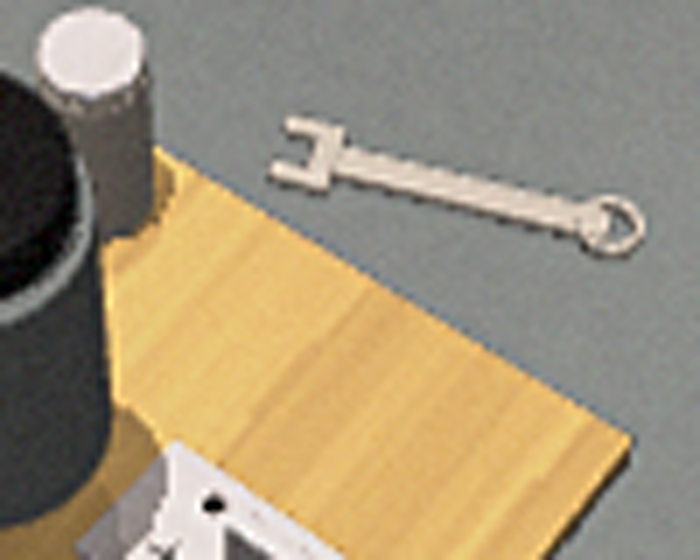

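View pics/a2.png

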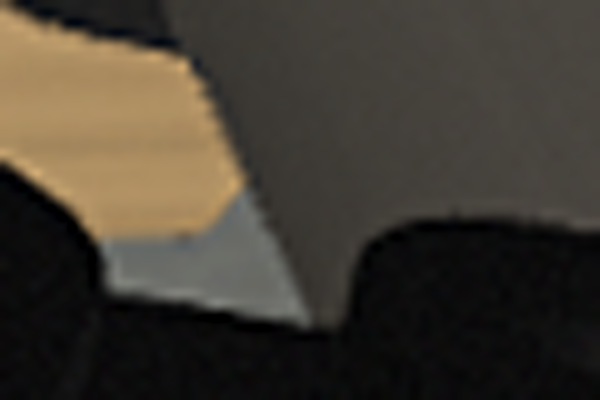

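```bash
python3 - <<'E'
from fit import *
w=pickle.load(open('w2.pkl','rb'))
wT=np.r_[px([[75,225]],55,45,10),px([[208,235]],500,275,10)];MW=np.array([[-150,-200,20],[150,200,20]])
sT=np.r_[px([[632,437]],290,110,7),px([[577,495],[103,145]],205,190,6)]
for o in [[(w,wT,MW)],[(s,sT,MS)],[(t,tT,MT)],[(w,wT,MW),(s,sT,MS),(t,tT,MT)]]:
    p,e=fit(o,0,[640,3,-.06]);print(p,e,W(p,np.array([[50,0,38]]),0))
    for g,u,M in o: print((proj(g,W(p,M,0))-u).round(2).tolist())
E
```

```text
[ 6.39508402e+02  6.57374254e+00 -6.52899489e-02] 1.052454261313926 [[689.40187034   3.3115639   38.        ]]
[[-0.25, -0.04], [0.5, 1.05]]
[ 6.38164000e+02  4.93278009e+00 -5.96600220e-02] 0.9597040759910556 [[688.07504333   1.95154825  38.        ]]
[[0.49, -0.67], [0.32, 0.96], [-0.82, -0.65]]
[ 6.39799466e+02  2.33870992e+00 -5.77164011e-02] 1.424815806638108 [[ 6.89716209e+02 -5.45508202e-01  3.80000000e+01]]
[[-0.27, -0.03], [0.16, 1.25], [0.14, -1.42]]
[ 6.39320125e+02  5.74650562e+00 -6.24250938e-02] 1.9620821086145384 [[689.22273419   2.62727774  38.        ]]
[[-1.69, 0.79], [0.41, 0.78]]
[[0.12, -0.48], [-0.45, 0.98], [-1.34, -0.84]]
[[-1.96, -0.28], [-1.57, 1.78], [-0.93, -0.92]]
```

```bash
python3 d.py 590 -80 125 -2.06 0 2.2
```

```text
clk 7.25 pos [584.   -2.7 105.5] rot [-2.06   0.     1.474] F [ 0.3 -0.4 -0.8] w 85.1
shift [-76.4 -11.  -21. ] turn [-0.    -0.641 -0.341]
```

```bash
python3 -m jog '[{"x":-15,"y":-12,"z":-4,"ax":0,"ay":-0.13,"az":-0.07,"grip":85},{"x":-30,"y":-12,"z":-8,"ax":0,"ay":-0.26,"az":-0.14,"grip":85},{"x":-46,"y":-11,"z":-12,"ax":0,"ay":-0.39,"az":-0.21,"grip":85},{"x":-61,"y":-11,"z":-17,"ax":0,"ay":-0.52,"az":-0.28,"grip":85},{"x":-76,"y":-11,"z":-21,"ax":0,"ay":-0.641,"az":-0.341,"grip":85}]'; python3 d.py 590 -80 125 -2.06 0 2.2; python3 v.py 0 0 0;python3 -c "
from h import *
import pickle
g=get_image('wrist');crop(g,'w8',0,0,640,400,1.25)
"
```

```text
clock: 7.75
eef_pos: [584.0, -67.9, 119.4]
tool_rot: [-2.038, -0.005, 2.03]
force: [-0.6, 0.2, -0.1]
width: 84.8
clk 7.75 pos [584.  -67.9 119.4] rot [-2.038 -0.005  2.03 ] F [-0.6  0.2 -0.1] w 84.8
shift [-13.5  -5.   -2.6] turn [-0.021 -0.153 -0.073]
7.75 [584.  -67.9 119.4] [-2.038 -0.005  2.03 ] [-0.6  0.2 -0.1] 84.8 [ 0.89  0.89 -1.04  2.13  1.55  0.44  0.8 ]
tool shift [0. 0. 0.]
```

View pics/w8.png

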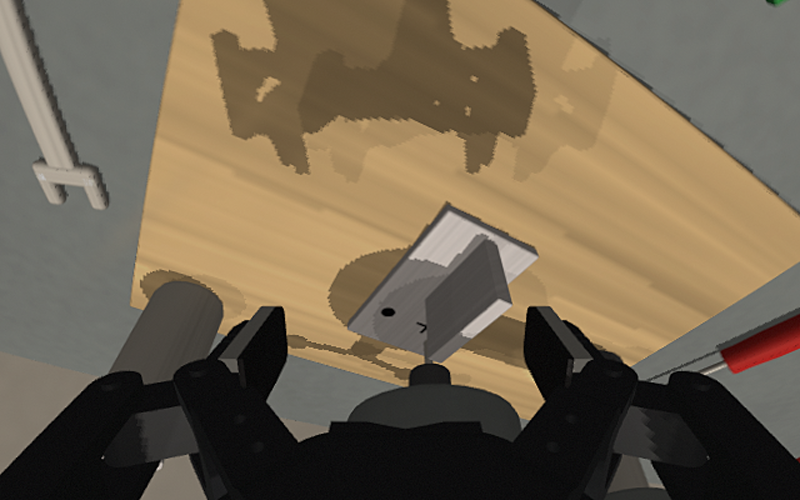

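```bash
python3 d.py 580 0 125 -2.06 0 1.4;python3 d.py 590 75 125 -2.06 0 0.87
```

```text
clk 7.8 pos [584.9 -71.2 119.2] rot [-2.037e+00 -1.000e-03  2.031e+00] F [ 1.3 -3.   0.4] w 85.0
shift [ 66.    7.1 -26.9] turn [-0.023  0.56   0.291]
clk 7.8 pos [584.9 -71.2 119.2] rot [-2.037e+00 -1.000e-03  2.031e+00] F [ 1.3 -3.   0.4] w 85.0
shift [128.8  26.2 -64.6] turn [-0.021  1.03   0.535]
```

```bash
python3 -m jog '[{"x":13,"y":1,"z":-5,"ax":-0.004,"ay":0.11,"az":0.058,"grip":85},{"x":26,"y":3,"z":-11,"ax":-0.01,"ay":0.22,"az":0.116,"grip":85},{"x":40,"y":4,"z":-16,"ax":-0.014,"ay":0.34,"az":0.175,"grip":85},{"x":53,"y":6,"z":-21,"ax":-0.02,"ay":0.45,"az":0.233,"grip":85},{"x":66,"y":7,"z":-27,"ax":-0.023,"ay":0.56,"az":0.291,"grip":85}]'; python3 d.py 590 75 125 -2.06 0 0.87
```

```text
clock: 8.3
eef_pos: [578.9, 5.7, 126.0]
tool_rot: [-2.057, -0.006, 1.464]
force: [0.2, 0.4, -0.3]
width: 85.0
clk 8.3 pos [578.9   5.7 126. ] rot [-2.057 -0.006  1.464] F [ 0.2  0.4 -0.3] w 85.0
shift [70.1  3.  -2.5] turn [-0.005  0.522  0.283]
```

```bash
python3 -m jog '[{"x":14,"y":1,"z":0,"ax":-0.001,"ay":0.11,"az":0.06,"grip":85},{"x":28,"y":1,"z":-1,"ax":-0.002,"ay":0.22,"az":0.12,"grip":85},{"x":42,"y":2,"z":-1,"ax":-0.003,"ay":0.33,"az":0.18,"grip":85},{"x":56,"y":2,"z":-2,"ax":-0.004,"ay":0.43,"az":0.23,"grip":85},{"x":70,"y":3,"z":-2,"ax":-0.005,"ay":0.522,"az":0.283,"grip":85}]'; python3 -m jog '[{"x":0,"y":0,"z":0,"ax":0,"ay":0,"az":0,"grip":85},{"x":0,"y":0,"z":0,"ax":0,"ay":0,"az":0,"grip":85}]'; python3 v.py 0 0 0;python3 -c "
from h import *
import pickle
g=get_image('wrist');pickle.dump(g,open('w9.pkl','wb'));crop(g,'w9',0,0,640,400,1.25)
"
```

```text
clock: 8.8
eef_pos: [589.2, 76.3, 124.6]
tool_rot: [-2.061, 0.0, 0.873]
force: [0.2, -0.2, 0.1]
width: 85.0
clock: 9.0
eef_pos: [588.9, 75.3, 124.5]
tool_rot: [-2.06, 0.002, 0.88]
force: [0.2, -0.1, -1.0]
width: 85.0
9.0 [588.9  75.3 124.5] [-2.06e+00  2.00e-03  8.80e-01] [ 0.2 -0.1 -1. ] 85.0 [ 0.23  0.93 -1.06  2.05  1.52  1.22 -0.81]
tool shift [0. 0. 0.]
```

View pics/w9.png

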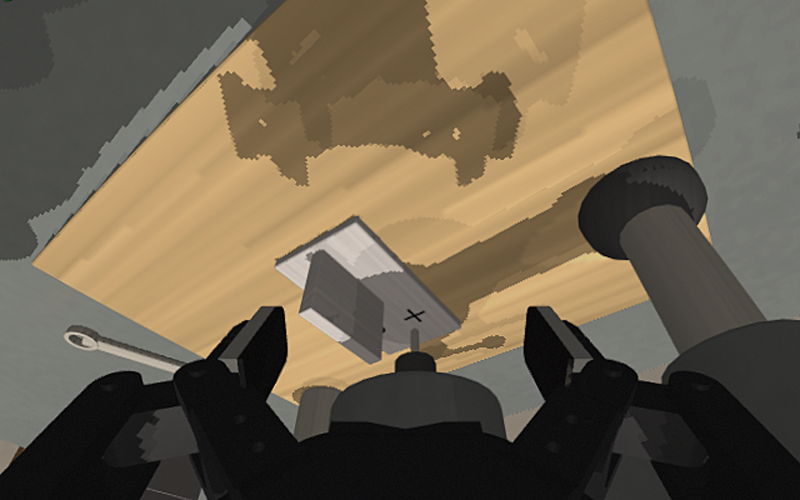

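```bash
python3 -c "
from h import *
import pickle
g=pickle.load(open('w9.pkl','rb'));crop(g,'w9d',300,230,60,60,10)
"
```

```text
(no output)
```

View pics/w9d.png

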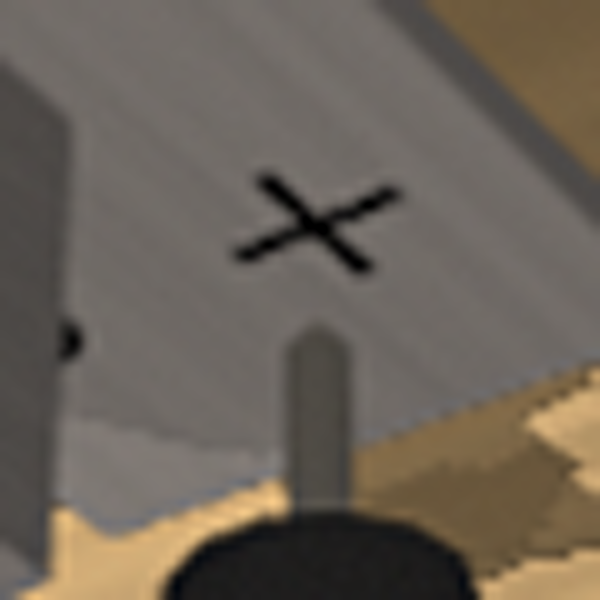

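```bash
python3 - <<'E'
from fit import *
w7=pickle.load(open('w7.pkl','rb'));w9=pickle.load(open('w9.pkl','rb'))
A=[(w7,px([[323,289]],310,240,10),px([[318,159]],310,240,10)),(w9,px([[319,345]],300,230,10),px([[316,228]],300,230,10))]
for g,b,c in A: print(ray(g,b,38),ray(g,c,28),ray(g,b,38)-ray(g,c,28))
# relative: solve dx,dy with per-view free image offset (removing calibration error): match b-c pixel difference
C=np.array([688.7,2.4,28])
def f(p): return np.concatenate([((proj(g,C+[p[0],p[1],p[2]])-proj(g,C))-(b-c)).ravel() for g,b,c in A])
r=least_squares(f,[0,0,10]);print("free z",r.x,r.fun)
r=least_squares(lambda p:f([p[0],p[1],10]),[0,0]);print("z10",r.x,r.fun)
E
```

```text
[[693.24425744   2.26852579  38.        ]] [[688.82609216   2.4753384   28.        ]] [[ 4.41816528 -0.20681261 10.        ]]
[[692.73941667  -1.04388139  38.        ]] [[689.25250862   1.55501733  28.        ]] [[ 3.48690805 -2.59889872 10.        ]]
free z [ 0.24598632 -0.07358927 12.78444491] [-0.00235858  0.01328099 -0.00250205 -0.01466834]
z10 [ 3.37279595 -1.08018538] [-1.1237043  -0.64751988  1.22651177 -0.64306419]
```

```bash
python3 -c "
from cell import *
s=read_state();print(s['clock'],s['force'],s['width']);print(finish_job())"
```

```text
9.05 [ 0.36332486 -0.67983485  0.36752908] 85.2160818410124
the job is handed in; nothing more can be done
None
```

I slid the aluminium bracket under the drill and handed the job in at about 9 s of the 32 s allowed. By my last check, the cross is within about 1 mm of the bit's tip.

**What I did:** I leaned the gripper back about 28°, gripped the web near its rear end, and slid the bracket about 73.5 mm in x and 19.7 mm in y across the table. Then I let go and backed off. At hand-in the gripper was open and clear, with outside force under 1 N.

**Last checks on the cross:**
- **Two wrist views:** views from about 35° apart put the tip 0.25 mm in x and -0.07 mm in y from the cross. This fit left the tip's height free and gave 12.8 mm above the plate instead of 10 mm. I think the difference comes from where I placed the rounded tip in the picture.
- **Overhead and scene cameras:** the estimate from the stand's outline agreed in x to about 1 mm. It was coarser in y, at up to about 3 mm.
- **One that disagreed:** a single wrist view with the tip fixed at 38 mm put the tip 4.4 mm beyond the cross. With the height fixed, the two-view fit gave 3.4 mm in x, with errors of over a pixel. I took this to be the same tip-height effect rather than a real offset, and did not correct for it.

**Not fully checked:** I did not measure the bystanders' positions at the end, though I saw no contact with them. On the way in, one joint reached its limit and the tool dropped to about 98 mm, so I rerouted it and used less lean.

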